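# Press a bush home with a ratchet bar clamp, then release and draw the jaw back

## Task

Pump the trigger of the bench bar clamp until its jaw has pressed the flanged bush fully and firmly home against the block: go on until you feel the trigger turn clearly firmer than while the bush was moving, and stop there, without over-pressing. Then let the trigger up, press the release lever down and, keeping it down, slide the jaw head all the way back to its rear end stop. Do not push the bush with the gripper, and leave the loose things round the clamp alone.

Things in the scene. Friction and masses are not known exactly. Their poses are not given: they have to be found in the camera images.
- clamp_frame: Fixed frame of a bench ratchet bar clamp: grey base plate 370 x 120 x 12 mm, toothed steel bar 12 mm wide, top 64 mm above the table. Origin on the table under the bar. x = pressing direction along the bar, from the rear post (x -0.177) to the grey bearing block (68 mm wide, 128 high, face at x +0.105); z up; y toward the trigger side. Yaw about 90 degrees: x to the robot's left, y toward it.
- seat (a point): Centre of the bearing block's seat face, 95 mm above the table, on the bush's axis. The bush is home when its flange touches this face.
- bush: Brass bush in the block's bore: flange 33 mm across, 5 mm thick, shank 24 mm. Origin: centre of the flange's back face, so its distance from the seat is how far it stands out (8 to 14 mm at the start). It slides only along its bore against a press-fit drag of about 14 N and stays where it is pushed. Seat it firmly: 25 to 55 N on it once home.
- jaw_head (a joint): Sliding head, m along the frame's x: 0 = back at the rear end stop, 0.062 = foremost; friction 3 N. Its origin is at frame x = -0.030 + this value. A holding tooth on the bar (6 mm pitch) lets it go forward in clicks and not back until the release lever is pressed.
- jaw_face (a point): Centre of the jaw's pressing face, a 26 mm steel disc on the head, 95 mm above the table, facing the bush; unloaded it is 84 mm ahead of the head's origin and meets the flange of a seated bush when the head is at 0.046. It is backed by a spring of 5 N per mm, travel 15 mm.
- trigger (a joint): Trigger on the head, rad: 0 = up (spring return, pawl clear of the teeth), 0.68 = bottom stop. Pivot 40 mm behind the head's origin, 40 mm above the table. About 0.1 rad is idle, then up to 0.18 rad until its pawl catches a tooth; then it drives the head forward about 34 mm per rad. A stroke to 0.55 rad gains one to three teeth.
- trigger_paddle (a point): Top centre of the trigger's black ribbed paddle (50 mm along the bar x 36 across, beside the bar at frame y +0.040), pressed from above. Up: 100 mm above the table, level. At 0.6 rad: 54 mm lower, 14 mm further back on the head. Paddle force: spring 2 to 4 N; about 5 to 12 N while the bush moves; once it is seated, about 2 N more per mm of jaw advance (14 N: firmly seated; 20 N: too much)
- release_lever (a joint): Release lever on the head, rad: 0 = up, tooth engaged; above 0.22 tooth clear of the bar; 0.45 = bottom stop. Pivot 4 mm ahead of the head's origin, 67 mm above the table. Spring 1.5 N at the pad up, 6 N at the bottom; a few newtons more to free it while the jaw is loaded.
- release_pad (a point): Top centre of the release lever's black ribbed pad (38 mm along the bar x 36 across), over the bar, 83 mm above the table when up, 34 mm ahead of the head's origin; sinks 9 mm for 0.3 rad. It lies in a pocket 46 mm long, open at the sides, between the head's cross wall behind it (top 104 mm above the table) and the jaw arm ahead (120 mm). Press the pad and push back on the wall to slide the head.
- sleeve_a: Bystander: black rubber sleeve, 18 mm thick, 88 mm long, lying; origin at the centre of its underside. Leave it alone.
- plug_gauge: Bystander: slim two-ended plug gauge, 135 mm long, lying; origin at the centre of its underside. Leave it alone.
- boot_0: Bystander: black rubber dust boot, 45 mm across, 22 mm high; origin at the centre of its underside. Leave it alone.
- boot_1: Bystander: black rubber dust boot, 45 mm across, 22 mm high; origin at the centre of its underside. Leave it alone.
- nut_0: Bystander: castle nut, 25 mm, 18 mm high, on the table beside the clamp; origin at the centre of its underside. Leave it alone.
- nut_1: Bystander: castle nut, 25 mm, 18 mm high, on the table beside the clamp; origin at the centre of its underside. Leave it alone.
- tape_roll: Bystander: roll of tape, 89 mm across, 19 mm high, lying; origin at the centre of its underside. Leave it alone.

How it is judged:
By the outcome, as a careful person would: the job done as asked, in the order asked, and still so for the second after the job is handed in, with the robot touching nothing.
It also fails if it takes over 58 s, if anything falls off the work surface, if the arm or the gripper's body presses on something with over 40 N, if the wrist force passes 120 N, or if a joint passes its speed limit or range.

## Robot

A 6-joint arm with a two-finger parallel gripper is mounted at the origin on a cart in front of the work surface, level with it; the furniture and walls round the work are solid. World frame = base frame: x ahead of the robot, y to its left, z up, the work surface at z = 0. Lengths are in mm, angles in degrees, forces in N, time in s.
With the tool pointing down it reaches from about 350 to 850 mm from the base axis. Payload 8.1 kg.
Tool frame: the origin (TCP) lies between the finger pads; the fingertips stand 22 mm ahead of it and the grasp point (between the pads) lies 3 mm ahead of it; z points along the fingers, y is the direction in which the jaws open and shut (so a half turn about z gives the same grasp; the last joint's range is limited). The gripper opens to 85 mm and grips with 20 to 120 N. Pads are 22 mm wide; open, the fingers measure 114 mm over their backs; the gripper's body (76 mm by 85 mm) begins 54 mm behind the grasp point. The pads swing forward as they close: fully open they stand 13 mm farther back than shut.
Start: joints at [-71.929, 7.471, 85.268, -0, 87.261, -4.893], TCP at [234.113, -552.446, 253.292] pointing down, gripper open.
Joint ranges: [-169.43, 169.43], [-51.17, 129.36], [1.28, 143.12], [-76.62, 256.62], [0, 156.53], [-152.29, 152.29]. Speed limits (degrees/s): [136.94, 136.94, 159.86, 180, 180, 180].

## Interface

Orientations are given as [roll, pitch, yaw] about the fixed x, y, z axes, in that order (R = Rz(yaw) Ry(pitch) Rx(roll)).
In Python, from bench import r gives the robot as it stands.
- The arm moves only by the tool drive_tool, never from a script. Its argument "moves" is a list of rows, each a list of 2 entries, a list of its own where there are three numbers: the shift along the world's x, y, z in mm, then the turn about the world's z in degrees. A call has exactly 8 rows; each row is the pose to reach, as a shift and turn from the pose commanded when the call began; what a row does not reach only later rows make up. A row lasts 1/12 s, in which the tool goes at most 41.7 mm and 7.16 degrees, less where a joint would pass 70% of its speed; a pose out of reach is approached as far as the arm can. A call with a gripper value outside its range is refused whole. "fingers" is the finger opening in mm, from 0 to 85.4, set as the call begins (left out, the last holds). The fingers move at their own pace and stop on an object; "squeeze" is the grip in N (left out, the last holds). Time passes only in rows, so rows that repeat a pose let the fingers close, or fill a call up. It gives the time, the measured TCP pose, the force and the opening at its end, in the units of the state.
- r.sense(): the state, without advancing time (a new reading comes with each control period).
- r.snapshot(name): name is "scene" or "side" or "wrist"; returns a dict with "pixels" (480x640x3 uint8, red, green, blue), "camera_matrix" (3x3 intrinsics, pixels), "xyz" and "orientation" of the camera in the world. Camera axes: x right, y down, z forward; pixel columns grow to the right and rows downward; lengths in mm; the calibration is good to about 2 mm. The wrist camera is an equidistant fisheye: a pixel r from the principal point sees the ray r / f radians off the axis. A picture is of the moment at which its call begins. There is no depth.
- r.hand_in(): hands the job in, once; it reports no verdict.
The state is a dict: "time": time; "joint_pos": joint angles; "qd": joint speeds; "joint_efforts": joint torques, N m; "tool_pos": TCP position; "tcp_rot": TCP orientation; "ft_force": force on the tool from outside, world axes, zero at the start; "wrist_torque": the same for the moment, N m; "finger_gap": finger opening in mm.
Only numpy, scipy, OpenCV 4.12 (cv2) and the standard library are available. Lean on these libraries where they do the work, as an engineer would, in place of code of your own. Each camera call takes 0.05 s, during which the arm holds its last target.

## Working session

There is one attempt and no reset: what is moved stays moved. The work goes in short steps, Python scripts to look and compute and a tool call to move; the robot and the scene stay as the last step left them, time stands still between calls to the robot, and variables do not carry over. Pictures are saved under pics/ and viewed, and the job is handed in when it is done.

Besides the shell and the picture viewer there is one more tool, called after "Emit:" as name(argument=value, ...) on one line, values as JSON. drive_tool: Moves the arm, as the interface text tells. Its arguments: {"type":"object","properties":{"moves":{"type":"array","items":{"type":"array"}},"fingers":{"type":"number"},"squeeze":{"type":"number"}},"required":["moves"]}

```bash
ls; mkdir -p pics
python3 - <<'E'
from bench import r
import cv2
print(r.sense())
for n in ("scene","side","wrist"):
    s=r.snapshot(n); print(n,s["camera_matrix"],s["xyz"],s["orientation"])
    cv2.imwrite(f"pics/{n}0.png",s["pixels"][:,:,::-1])
E
```

```text
pics
{'time': 0.0, 'joint_pos': array([-7.19277345e+01,  7.51273681e+00,  8.53317141e+01,  7.69957006e-04,
        8.72605562e+01, -4.89404722e+00]), 'qd': array([ 0.02804953,  0.07422022,  0.05247473, -0.00601494, -0.09130465,
       -0.04301408]), 'joint_efforts': array([-1.39871754e-03, -5.69410694e+01, -5.00548911e+01, -3.00549673e-04,
        1.43819008e-02, -8.81414365e-06]), 'tool_pos': array([ 233.9680595 , -551.94032606,  252.24577264]), 'tcp_rot': array([-1.79895441e+02, -9.72471326e-03,  2.29662663e+01]), 'ft_force': array([ 0.60872512,  0.41176392, -0.51633817]), 'wrist_torque': array([ 0.00738175,  0.02903964, -0.02434849]), 'finger_gap': 85.52720734386423}
scene [[602.07745376   0.         327.79097937]
 [  0.         602.07745376 238.56265865]
 [  0.           0.           1.        ]] [-400.35562106 -664.25446549 1041.34044191] [-129.50960673    1.13300639  -60.50906383]
side [[435.76541603   0.         327.13068278]
 [  0.         435.76541603 236.14442778]
 [  0.           0.           1.        ]] [509.18176779 765.9736571  443.4232241 ] [-113.20642395    0.8443912  -173.52006985]
wrist [[371.64829954   0.         318.43139984]
 [  0.         371.64829954 235.66207686]
 [  0.           0.           1.        ]] [ 303.37268661 -522.08244002  373.51589532] [ 1.62637223e+02  1.04903223e-01 -6.69692130e+01]
```

View pics/scene0.png

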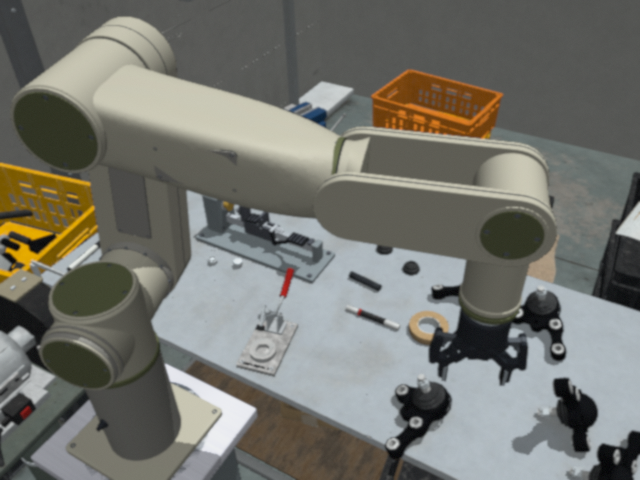

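View pics/side0.png

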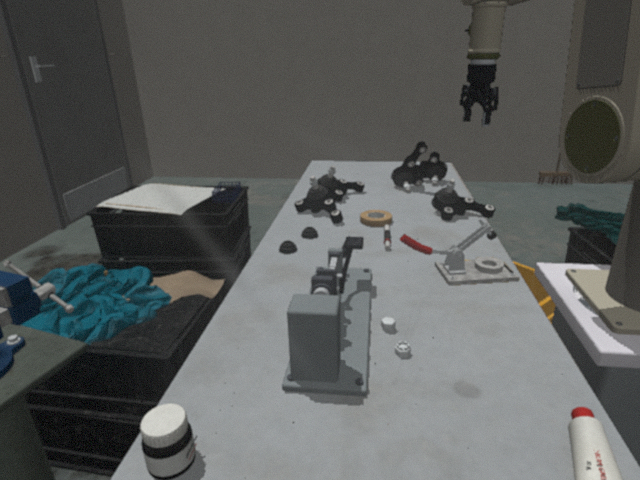

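View pics/wrist0.png

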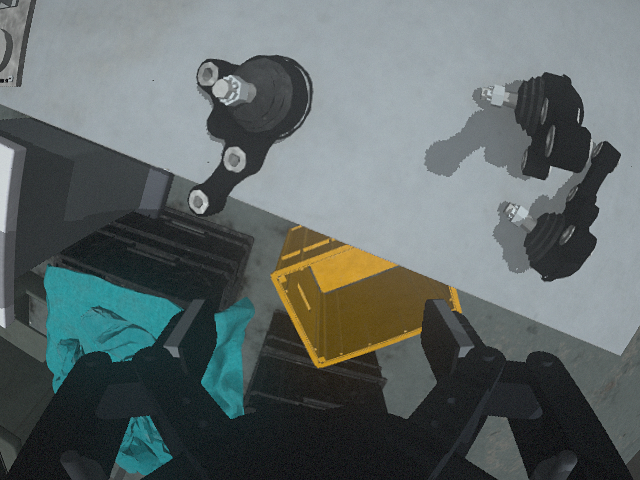

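The scene view shows the clamp at about (265,245), partly behind the arm. The side view shows it at (330,330), block nearest the camera. I'll enlarge both.

Run:
```python
import cv2
a=cv2.imread("pics/scene0.png")[170:300,180:350]; cv2.imwrite("pics/sc_c.png",cv2.resize(a,None,fx=4.6,fy=4.6,interpolation=cv2.INTER_CUBIC))
a=cv2.imread("pics/side0.png")[220:400,270:430]; cv2.imwrite("pics/si_c.png",cv2.resize(a,None,fx=3.3,fy=3.3,interpolation=cv2.INTER_CUBIC))
```

```text
(no output)
```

View pics/sc_c.png

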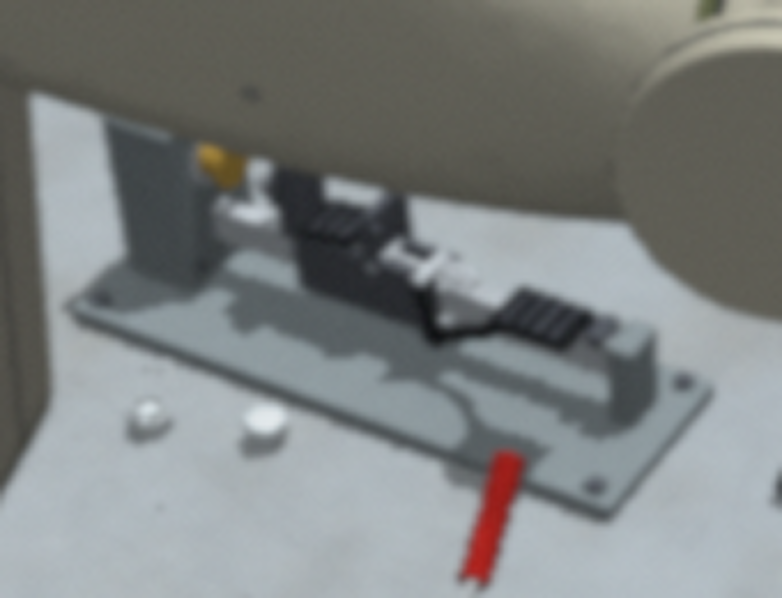

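View pics/si_c.png

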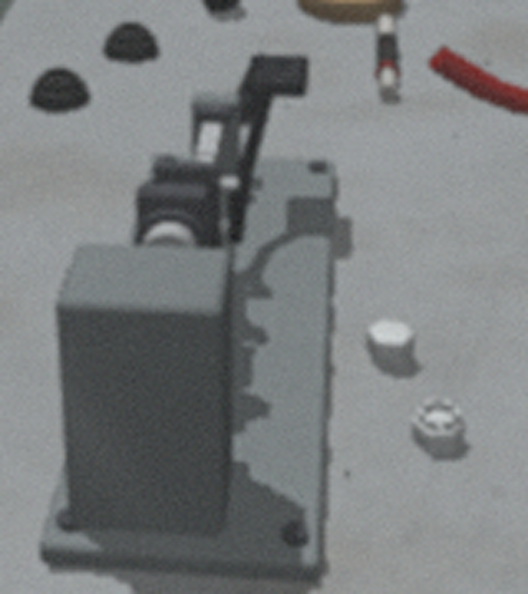

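```bash
cat > h.py <<'E'
import numpy as np, cv2
from scipy.spatial.transform import Rotation as R
CAM={"scene":dict(f=602.07745,c=(327.791,238.5627),t=[-400.356,-664.254,1041.340],o=[-129.50960673,1.13300639,-60.50906383]),
"side":dict(f=435.76541603,c=(327.13068,236.14443),t=[509.1818,765.97366,443.42322],o=[-113.20642395,0.8443912,-173.52006985])}
def ray(n,p):
    c=CAM[n]; d=np.array([(p[0]-c['c'][0])/c['f'],(p[1]-c['c'][1])/c['f'],1])
    return np.array(c['t']),R.from_euler('xyz',c['o'],degrees=True).as_matrix()@d
def atz(n,p,z):
    t,d=ray(n,p); return t+d*(z-t[2])/d[2]
def proj(n,P):
    c=CAM[n]; q=R.from_euler('xyz',c['o'],degrees=True).as_matrix().T@(np.array(P)-c['t'])
    return q[:2]/q[2]*c['f']+np.array(c['c'])
sc=lambda x,y:(180+(x+.5)/4.6-.5,170+(y+.5)/4.6-.5)
si=lambda x,y:(270+(x+.5)/3.3-.5,220+(y+.5)/3.3-.5)
E
python3 - <<'E'
from h import *
print("plate scene z12");
for p in [(70,310),(603,514),(712,388)]: print(p,atz("scene",sc(*p),12).round(1))
print("side")
for p in [(42,550),(322,572),(333,172)]: print(p,atz("side",si(*p),12).round(1))
print("block top side z128")
for p in [(57,307),(230,312),(232,248),(78,243)]: print(atz("side",si(*p),128).round(1))
print("paddle scene z100")
for p in [(495,325),(520,287),(592,320),(570,348)]: print(atz("scene",sc(*p),100).round(1))
for p in [(248,95),(306,95),(306,57),(256,57)]: print("sd",atz("side",si(*p),100).round(1))
E
```

```text
plate scene z12
(70, 310) [512.  289.9  12. ]
(603, 514) [511.4 -76.5  12. ]
(712, 388) [629.6 -78.1  12. ]
side
(42, 550) [631.4 300.3  12. ]
(322, 572) [513.3 301.7  12. ]
(333, 172) [516.5 -51.5  12. ]
block top side z128
[620.6 291.7 128. ]
[552.1 289.  128. ]
[555.5 240.6 128. ]
[621.4 242.3 128. ]
paddle scene z100
[531.6  -1.3 100. ]
[565.4   4.1 100. ]
[559.7 -44.9 100. ]
[534.3 -46.6 100. ]
sd [565.   26.1 100. ]
sd [532.2  23.4 100. ]
sd [534.3 -31.  100. ]
sd [564.3 -28.7 100. ]
```

The plate spans world x 512–631. The bar is at x≈588 and the block face at y≈241, so the frame origin is about (588,136). I'll move the arm over the rear of the clamp, with tool yaw 90.

Emit:
drive_tool(moves=[[[22,30,2],6],[[44,60,4],13],[[66,90,6],20],[[88,120,8],27],[[110,150,10],34],[[132,180,12],41],[[154,210,14],48],[[176,240,16],54]], fingers=0)

```text
time: 0.82
tool_pos: [410.7, -310.7, 269.2]
tcp_rot: [-180.0, -0.0, 77.3]
ft_force: [0.4, -0.7, 0.5]
finger_gap: -0.2
```

Emit:
drive_tool(moves=[[[20,28,0],4],[[40,56,0],8],[[60,84,0],13],[[80,112,0],13],[[100,140,0],13],[[120,168,0],13],[[138,195,0],13],[[138,200,0],13]])

```text
time: 1.48
tool_pos: [550.1, -108.2, 268.8]
tcp_rot: [180.0, -0.1, 90.2]
ft_force: [0.2, -0.7, 1.0]
finger_gap: 0.0
```

Run:
```python
from bench import r
import cv2
for n in ("scene","side","wrist"):
    s=r.snapshot(n)
    if n=="wrist": print(n,s["camera_matrix"],s["xyz"],s["orientation"])
    cv2.imwrite(f"pics/{n}1.png",s["pixels"][:,:,::-1])
s=r.sense();print(s['time'],s['tool_pos'],s['tcp_rot'],s['ft_force'],s['finger_gap'])
```

```text
wrist [[371.64829954   0.         318.43139984]
 [  0.         371.64829954 235.66207686]
 [  0.           0.           1.        ]] [547.50007151 -34.4020191  389.93759042] [1.62678792e+02 1.03061246e-01 2.02662640e-01]
1.6333 [ 547.88544906 -112.12711782  268.8589405 ] [-1.79940776e+02  1.01579081e-02  9.00533898e+01] [ 0.29651787  0.04334152 -0.67142204] 0.10238729866785641
```

View pics/wrist1.png

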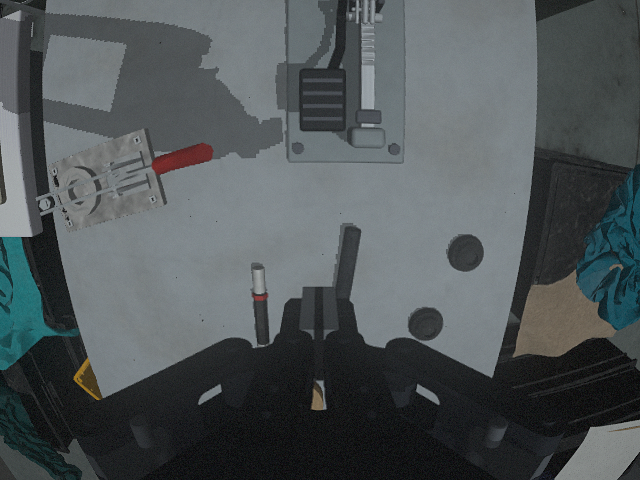

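View pics/scene1.png

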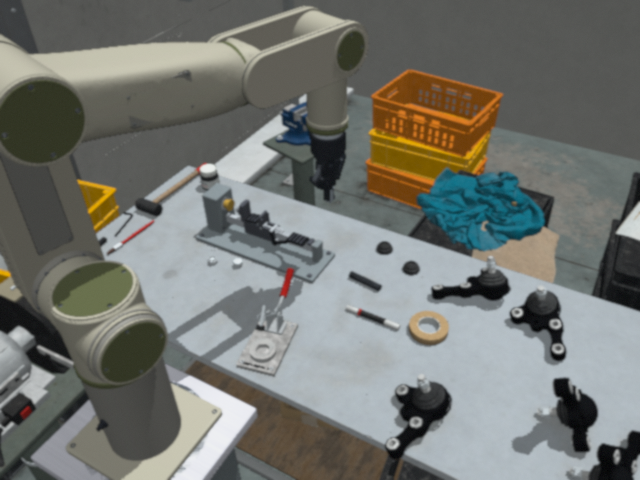

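The wrist view shows the paddle at about (323,100), the rear post at (368,137) and the plate's rear edge at row 162. The head is just out of frame at the top.

```bash
cat >> h.py <<'E'
def wray(s,p):
    K=s["camera_matrix"];v=np.array([p[0]-K[0,2],p[1]-K[1,2]]);rr=np.hypot(*v);th=rr/K[0,0]
    d=np.array([*(np.sin(th)*v/max(rr,1e-9)),np.cos(th)])
    return np.array(s["xyz"]),R.from_euler('xyz',s["orientation"],degrees=True).as_matrix()@d
def watz(s,p,z):
    t,d=wray(s,p);return t+d*(z-t[2])/d[2]
W1=dict(camera_matrix=np.array([[371.648,0,318.4314],[0,371.648,235.662],[0,0,1]]),xyz=[547.5,-34.402,389.9376],orientation=[162.678792,.10306,.20266])
E
python3 - <<'E'
from h import *
for p in [(300,70),(346,69),(345,129),(302,130)]: print(p,watz(W1,p,100).round(1))
print("plate",[watz(W1,p,12).round(1) for p in [(287,162),(404,163)]])
a=cv2.imread("pics/scene1.png")[170:290,180:350]; cv2.imwrite("pics/sc_c1.png",cv2.resize(a,None,fx=4.6,fy=4.6,interpolation=cv2.INTER_CUBIC))
a=cv2.imread("pics/wrist1.png")[0:180,260:430]; cv2.imwrite("pics/w_c1.png",cv2.resize(a,None,fx=3.3,fy=3.3,interpolation=cv2.INTER_CUBIC))
E
```

```text
(300, 70) [532.8   7.5 100. ]
(346, 69) [567.9   8.6 100. ]
(345, 129) [567.5 -38.6 100. ]
(302, 130) [534.3 -39.6 100. ]
plate [array([515. , -73.8,  12. ]), array([635.4, -73.3,  12. ])]
```

View pics/sc_c1.png

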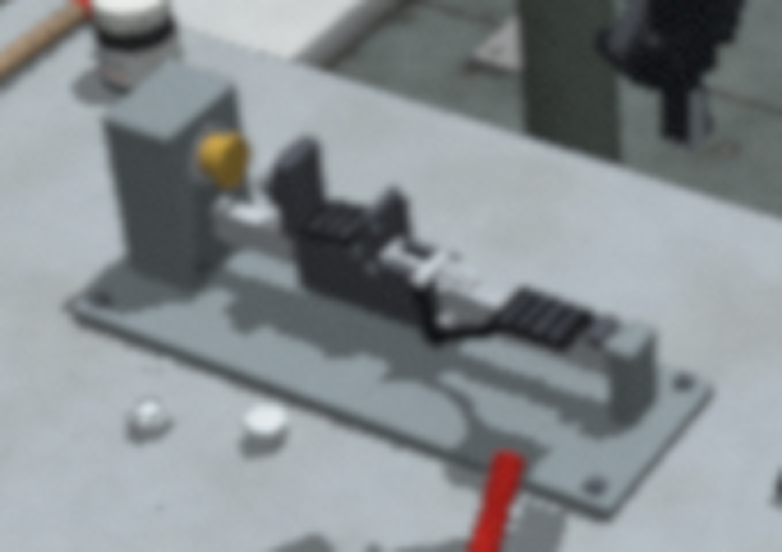

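View pics/w_c1.png

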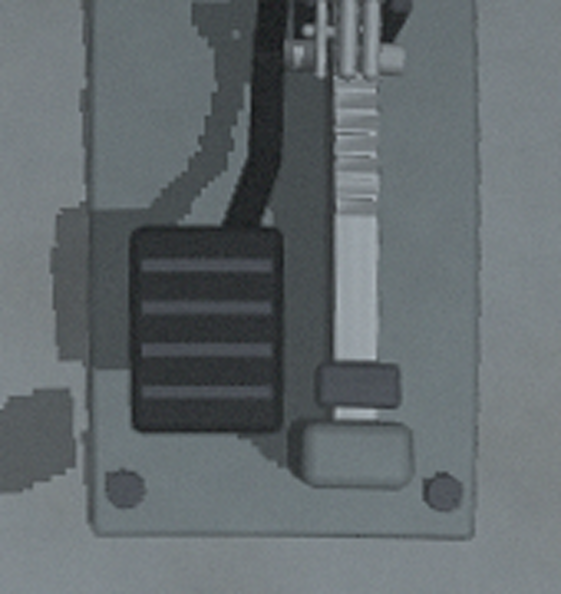

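Emit:
drive_tool(moves=[[[0,25,-12],0],[[1,50,-35],0],[[2,75,-60],0],[[2,96,-85],0],[[2,97,-110],0],[[2,97,-125],0],[[2,97,-133],0],[[2,97,-133],0]])

```text
time: 2.3
tool_pos: [548.4, -16.6, 134.1]
tcp_rot: [-179.8, -0.0, 89.9]
ft_force: [-1.2, 0.3, 0.3]
finger_gap: 0.4
```

```bash
cat > snap.py <<'E'
import sys,cv2
from bench import r
k=sys.argv[1]
for n in sys.argv[2:]:
    s=r.snapshot(n)
    if n=="wrist": print(s["xyz"],s["orientation"])
    a=s["pixels"][:,:,::-1]
    if n=="scene": a=cv2.resize(a[170:290,180:350],None,fx=4.6,fy=4.6,interpolation=cv2.INTER_CUBIC)
    if n=="side": a=cv2.resize(a[220:400,240:430],None,fx=3.3,fy=3.3,interpolation=cv2.INTER_CUBIC)
    cv2.imwrite(f"pics/{n}{k}.png",a)
s=r.sense();print(s['time'],s['tool_pos'],s['ft_force'])
E
python3 snap.py 2 scene wrist
python3 - <<'E'
from h import *
print("pad corners z83",[atz("scene",sc(*p),83).round(1) for p in [(303,225),(340,203),(385,222),(350,245)]])
print("wall top z104",[atz("scene",sc(*p),104).round(1) for p in [(372,212),(395,188)]])
print("block top",[atz("scene",sc(*p),128).round(1) for p in [(105,120),(165,138),(238,86)]])
print("bush",[atz("scene",sc(*p),95).round(1) for p in [(240,157)]])
E
```

```text
[549.04712708  59.91996626 256.99859333] [ 1.62656315e+02  1.28059591e-01 -5.85971696e-02]
2.4 [550.33400496 -16.57050322 137.07613185] [ 0.61304854 -0.78185807 -0.07511927]
pad corners z83 [array([572.3, 155.3,  83. ]), array([599.3, 148.6,  83. ]), array([596.6, 115.5,  83. ]), array([569.6, 121. ,  83. ])]
wall top z104 [array([579. , 110.1, 104. ]), array([603.7, 111.3, 104. ])]
block top [array([553.8, 274.8, 128. ]), array([555.9, 233.4, 128. ]), array([617.2, 227.7, 128. ])]
bush [array([595.9, 215.4,  95. ])]
```

View pics/wrist2.png

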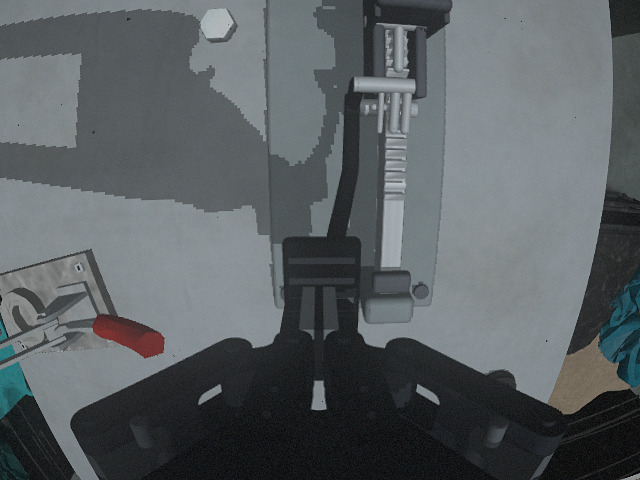

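View pics/scene2.png

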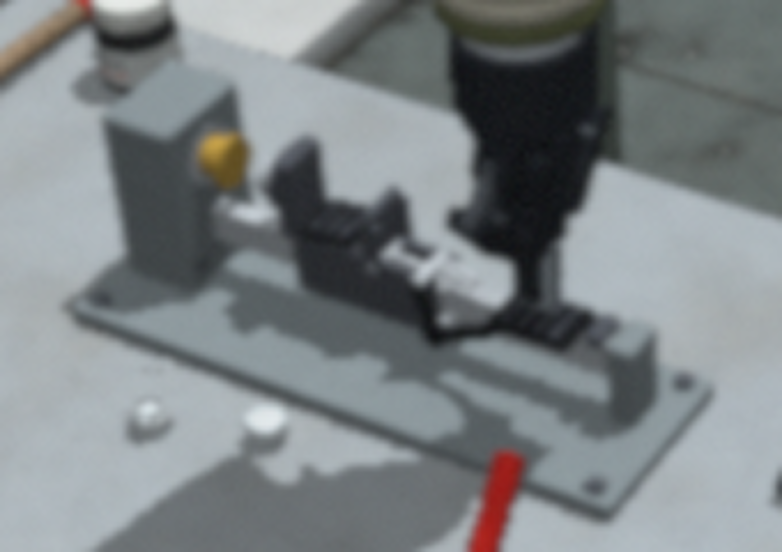

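The head is at its rear stop (q≈0) with the gap to the bush open, and the fingers are over the paddle. First stroke.

Emit:
drive_tool(moves=[[[0,0,-8],0],[[0,0,-15],0],[[0,-1,-22],0],[[0,-2,-29],0],[[0,-3,-36],0],[[0,-4,-44],0],[[0,-4,-52],0],[[0,-4,-60],0]])

```text
time: 3.07
tool_pos: [551.4, -20.4, 77.1]
tcp_rot: [179.8, 0.1, 89.9]
ft_force: [1.4, -0.8, 4.7]
finger_gap: 0.1
```

```bash
python3 snap.py 3 scene wrist
```

```text
[549.57133549  56.52044904 196.20618869] [1.62630429e+02 6.45497275e-03 3.91947840e-03]
3.1667 [550.23172641 -20.00199129  75.58128772] [ 1.82552708 -1.95252303  2.04386003]
```

View pics/wrist3.png

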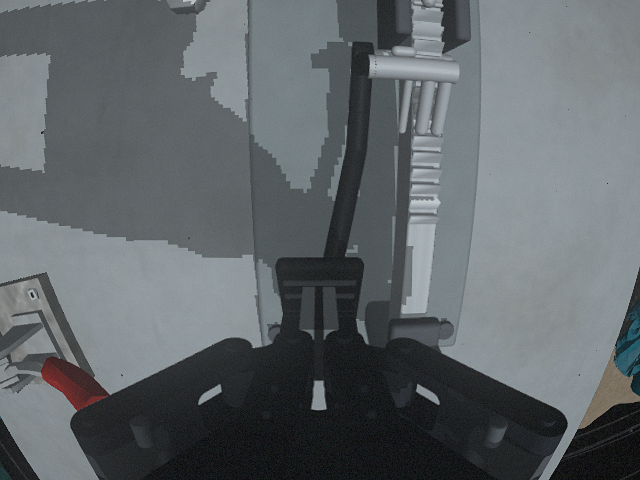

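View pics/scene3.png

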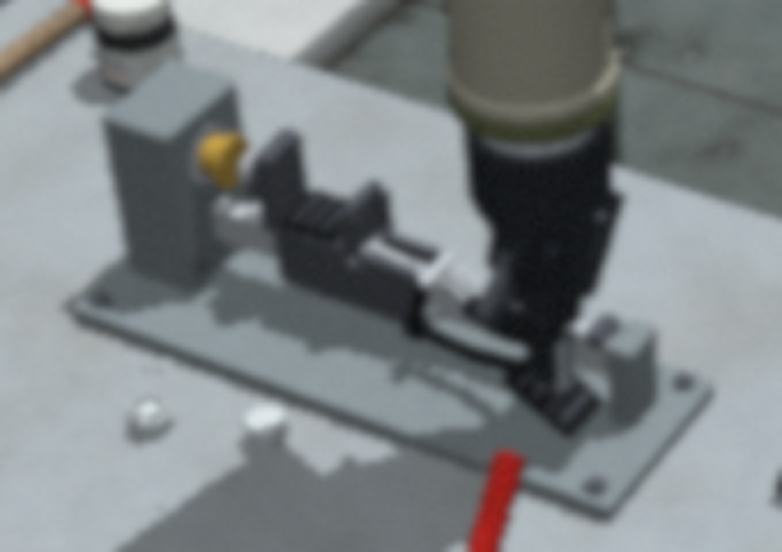

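The head moved forward about 12 mm at roughly 4 N. Let the trigger up and follow the head.

Emit:
drive_tool(moves=[[[0,1,-2],0],[[0,1,12],0],[[0,3,26],0],[[0,6,40],0],[[0,10,52],0],[[0,14,56],0],[[0,15,56],0],[[0,15,56],0]])

```text
time: 3.83
tool_pos: [549.9, -3.9, 132.0]
tcp_rot: [-180.0, -0.0, 90.0]
ft_force: [-0.4, 0.3, 0.4]
finger_gap: -0.2
```

```bash
python3 snap.py 4 scene
```

```text
3.8833 [549.52125881  -4.12643669 131.37804133] [-0.32157595  0.08362214 -0.0275704 ]
```

View pics/scene4.png

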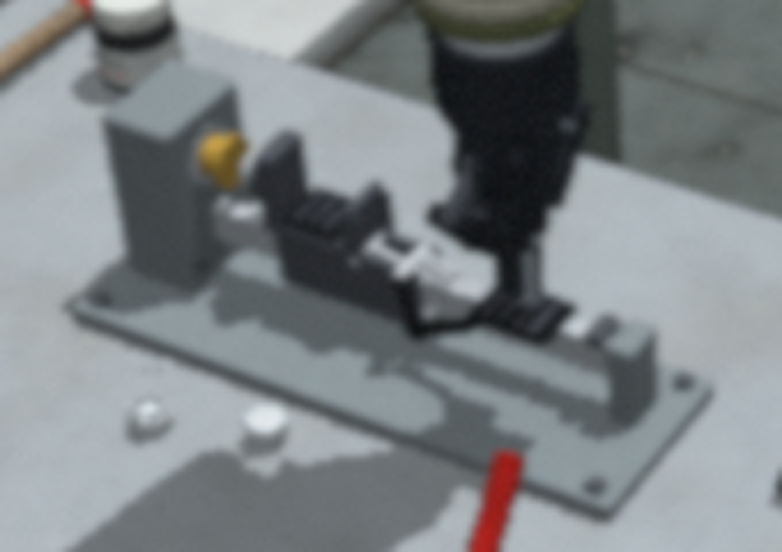

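Emit:
drive_tool(moves=[[[0,0,-8],0],[[0,0,-14],0],[[0,-1,-21],0],[[0,-2,-28],0],[[0,-3,-36],0],[[0,-4,-44],0],[[0,-4,-52],0],[[0,-4,-58],0]])

```text
time: 4.55
tool_pos: [550.2, -8.8, 73.3]
tcp_rot: [180.0, -0.0, 89.9]
ft_force: [1.8, -0.2, 6.1]
finger_gap: 0.2
```

```bash
python3 snap.py 5 scene
python3 - <<'E'
from h import *
for p in [(395,188),(376,181)]: print(atz("scene",sc(*p),104).round(1))
E
```

```text
4.6 [549.75675324  -8.63736599  72.2587952 ] [3.06584019e+00 2.89693777e-03 3.90041332e+00]
[603.7 111.3 104. ]
[604.1 124.6 104. ]
```

View pics/scene5.png

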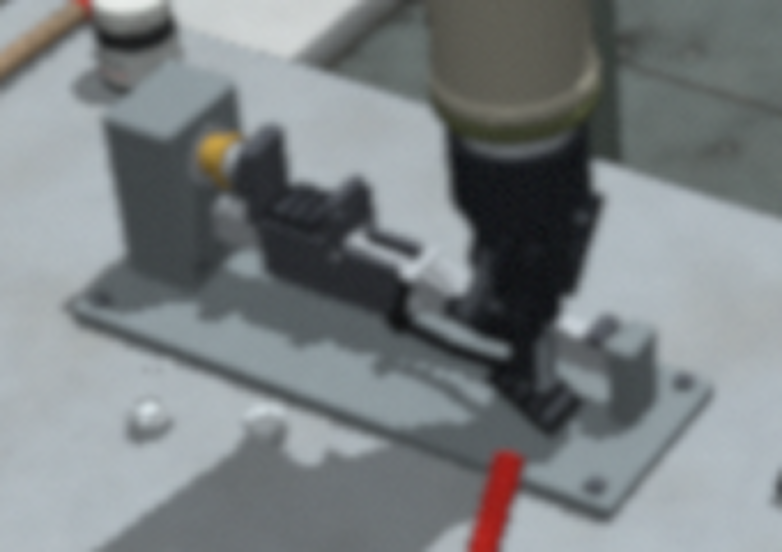

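Emit:
drive_tool(moves=[[[0,1,-1],0],[[0,1,13],0],[[0,3,27],0],[[0,6,41],0],[[0,10,52],0],[[0,15,56],0],[[0,16,56],0],[[0,16,56],0]])

```text
time: 5.27
tool_pos: [549.7, 8.0, 129.6]
tcp_rot: [-180.0, -0.0, 90.0]
ft_force: [0.6, 0.5, -0.6]
finger_gap: 0.2
```

```bash
python3 snap.py 6 scene
```

```text
5.3167 [549.43032199   7.82361867 129.15797235] [-0.11820552 -0.13205724 -0.03790859]
```

View pics/scene6.png

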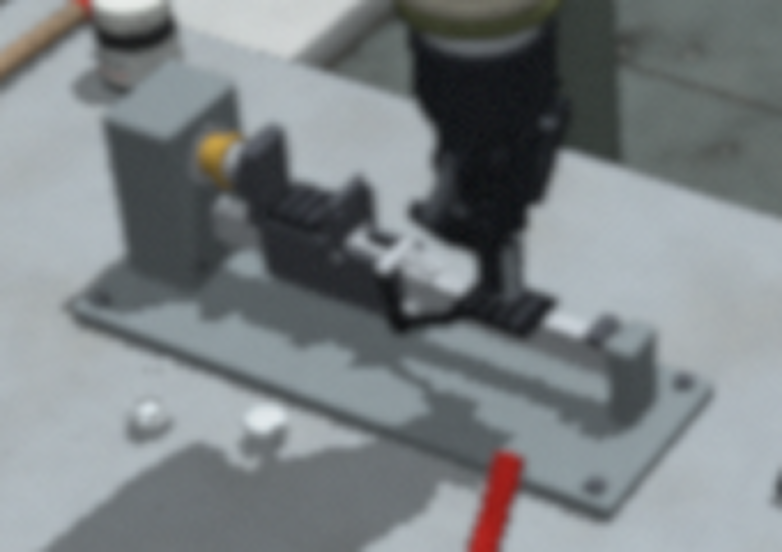

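Emit:
drive_tool(moves=[[[0,0,-7],0],[[0,0,-13],0],[[0,-1,-20],0],[[0,-2,-27],0],[[0,-3,-35],0],[[0,-4,-43],0],[[0,-4,-50],0],[[0,-4,-56],0]])

```text
time: 5.98
tool_pos: [550.7, 3.3, 74.4]
tcp_rot: [179.9, -0.0, 89.9]
ft_force: [-1.0, 1.4, 10.4]
finger_gap: -0.2
```

```bash
python3 snap.py 7 scene
```

```text
6.0333 [550.34248612   3.35979751  73.14451733] [ 3.83524175 -0.65930669  8.19249511]
```

View pics/scene7.png

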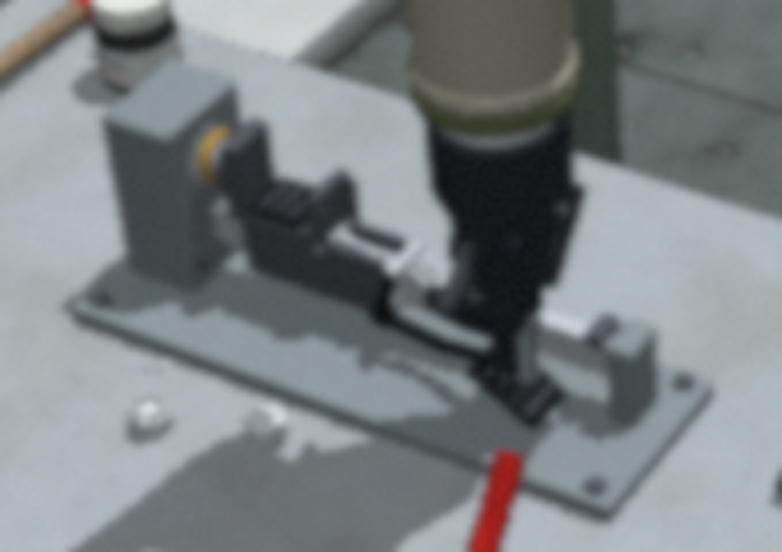

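The force is now 8–10 N, so the bush is moving (q≈37). Next I raise, then make a finer stroke while watching the force.

Emit:
drive_tool(moves=[[[0,1,-1],0],[[0,1,13],0],[[0,3,27],0],[[0,6,41],0],[[0,10,52],0],[[0,14,54],0],[[0,15,54],0],[[0,15,54],0]])

```text
time: 6.7
tool_pos: [549.5, 18.9, 127.2]
tcp_rot: [-179.9, -0.0, 90.0]
ft_force: [-0.4, 0.2, -0.1]
finger_gap: 0.0
```

```bash
python3 snap.py 8 scene
```

```text
6.75 [549.32101085  18.73912    126.91949386] [-0.61639252  0.06365498  0.6741571 ]
```

Emit:
drive_tool(moves=[[[0,0,-6],0],[[0,0,-12],0],[[0,-1,-18],0],[[0,-2,-24],0],[[0,-2,-27],0],[[0,-2,-30],0],[[0,-3,-33],0],[[0,-3,-35],0]])

```text
time: 7.42
tool_pos: [550.6, 13.6, 93.7]
tcp_rot: [180.0, 0.1, 89.9]
ft_force: [-3.9, -6.5, 11.8]
finger_gap: 0.0
```

```bash
cat > s.py <<'E'
from bench import r
s=r.sense();print(s['time'],s['tool_pos'],s['ft_force'])
E
python3 s.py
```

```text
7.4167 [550.58594719  13.60783943  93.66931648] [-3.91600043 -6.48327738 11.77372742]
```

View pics/scene8.png

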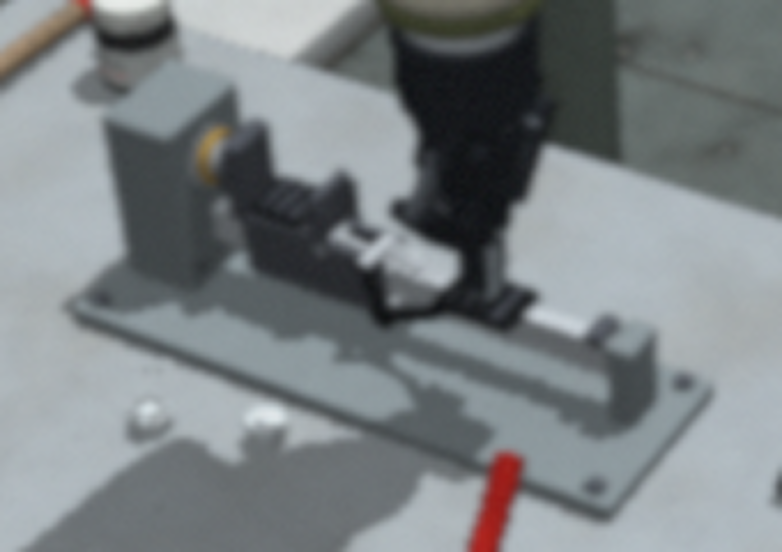

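Emit:
drive_tool(moves=[[[0,0,-1],0],[[0,0,-2],0],[[0,0,-3],0],[[0,0,-4],0],[[0,0,-4],0],[[0,0,-4],0],[[0,0,-4],0],[[0,0,-4],0]])

```text
time: 8.08
tool_pos: [550.6, 13.8, 89.9]
tcp_rot: [179.9, 0.1, 89.9]
ft_force: [-3.2, -6.5, 12.1]
finger_gap: -0.0
```

Emit:
drive_tool(moves=[[[0,0,-1],0],[[0,0,-2],0],[[0,0,-3],0],[[0,0,-4],0],[[0,0,-5],0],[[0,0,-5],0],[[0,0,-5],0],[[0,0,-5],0]])

```text
time: 8.75
tool_pos: [550.7, 13.8, 85.3]
tcp_rot: [179.9, 0.1, 89.9]
ft_force: [-4.8, -6.8, 14.9]
finger_gap: 0.2
```

```bash
python3 snap.py 9 scene wrist side
```

```text
[549.89757808  90.65251767 206.25408382] [ 1.62520127e+02 -1.64659357e-02 -3.89565119e-04]
8.9 [550.68085254  13.82588337  85.29681112] [-5.03875457 -8.31202565 15.21481593]
```

View pics/scene9.png

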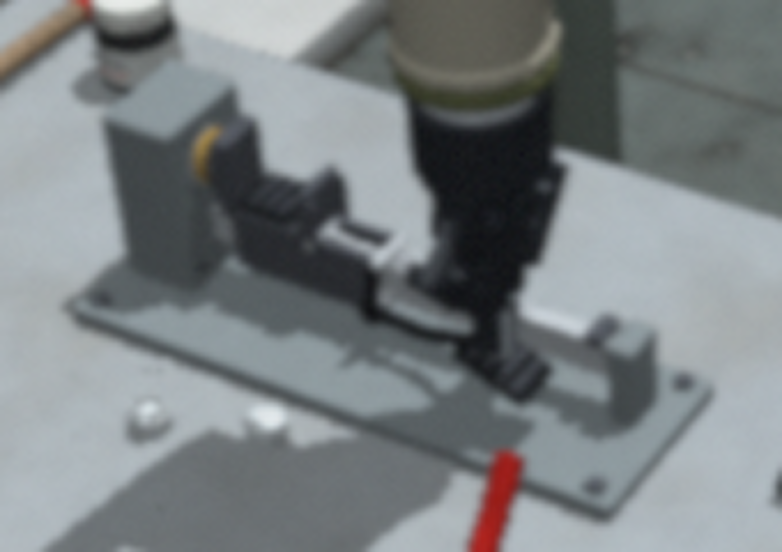

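View pics/wrist9.png

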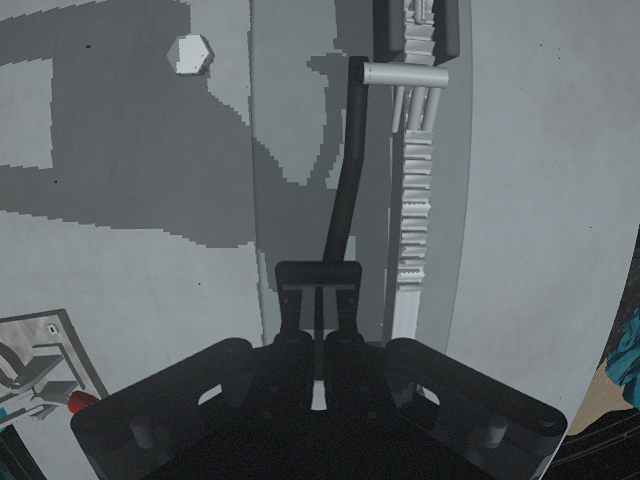

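```bash
cat > tr.py <<'E'
from h import *
import sys
# template: pad+wall of head in scene4 crop; track
ref=cv2.imread("pics/scene4.png"); x0,y0,x1,y1=285,150,395,240
T=ref[y0:y1,x0:x1]
base=None
for k in sys.argv[1:]:
    im=cv2.imread(f"pics/scene{k}.png") if k!='1' else cv2.imread("pics/sc_c1.png")
    m=cv2.matchTemplate(im,T,cv2.TM_CCOEFF_NORMED);_,v,_,l=cv2.minMaxLoc(m)
    p=atz("scene",sc(l[0]+55,l[1]+45),93)
    if base is None: base=p
    print(k,round(v,3),l,(p-base).round(1))
E
python3 tr.py 1 2 3 4 5 6 7 8 9
```

```text
1 0.993 (303, 158) [0. 0. 0.]
2 0.993 (303, 158) [0. 0. 0.]
3 0.996 (284, 151) [ 0.4 13.4  0. ]
4 1.0 (285, 150) [ 1.4 13.4  0. ]
5 0.998 (267, 144) [ 1.3 25.9  0. ]
6 0.999 (268, 144) [ 1.5 25.4 -0. ]
7 0.997 (251, 139) [ 0.9 36.8  0. ]
8 0.997 (252, 138) [ 1.9 36.9  0. ]
9 0.997 (241, 135) [ 1.3 44.2  0. ]
```

The head is at q≈44, so the bush isn't home yet. The −7 N sideways friction at the fingertip inflates the reading, so I relieve it by easing back along the paddle.

Emit:
drive_tool(moves=[[[0,-1,0],0],[[0,-2,0],0],[[-1,-3,0],0],[[-1,-4,0],0],[[-1,-4,0],0],[[-1,-4,0],0],[[-1,-4,0],0],[[-1,-4,0],0]])

```text
time: 9.57
tool_pos: [550.6, 11.8, 85.6]
tcp_rot: [179.8, -0.0, 90.0]
ft_force: [-0.7, 2.5, 14.3]
finger_gap: -0.3
```

```bash
python3 snap.py 10 scene; python3 tr.py 1 9 10
```

```text
9.6167 [550.52050861  11.80082996  85.5780117 ] [-1.03839626  2.04684719 12.4568887 ]
1 0.993 (303, 158) [0. 0. 0.]
9 0.997 (241, 135) [ 1.3 44.2  0. ]
10 0.998 (241, 135) [ 1.3 44.2  0. ]
```

Emit:
drive_tool(moves=[[[0,0,-1],0],[[0,-1,-2],0],[[0,-1,-3],0],[[0,-1,-4],0],[[0,-2,-5],0],[[0,-2,-5],0],[[0,-2,-5],0],[[0,-2,-5],0]])

```text
time: 10.28
tool_pos: [551.0, 9.9, 81.2]
tcp_rot: [179.8, -0.0, 90.0]
ft_force: [-1.5, 1.9, 18.4]
finger_gap: 0.4
```

```bash
python3 snap.py 11 scene side; python3 tr.py 1 9 11
```

```text
10.3833 [550.95190765   9.89368075  81.21342257] [-2.77407646  2.13336964 17.67883073]
1 0.993 (303, 158) [0. 0. 0.]
9 0.997 (241, 135) [ 1.3 44.2  0. ]
11 0.997 (240, 135) [ 1.  44.7  0. ]
```

View pics/scene11.png

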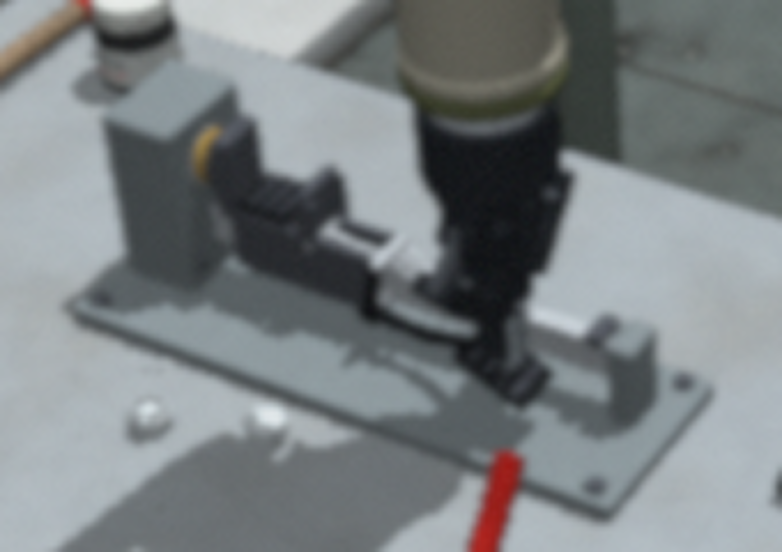

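Run:
```python
import cv2,numpy as np
ims=[cv2.imread(f"pics/scene{k}.png")[80:250,90:290] for k in (8,9,11)]
ims=[cv2.resize(i,None,fx=1.9,fy=1.9) for i in ims]
cv2.imwrite("pics/cmp.png",cv2.resize(np.hstack(ims),(800,226)) if 0 else np.vstack([np.hstack(ims[:2]),np.hstack([ims[2],ims[2]*0])])[:600,:790])
```

```text
(no output)
```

View pics/cmp.png

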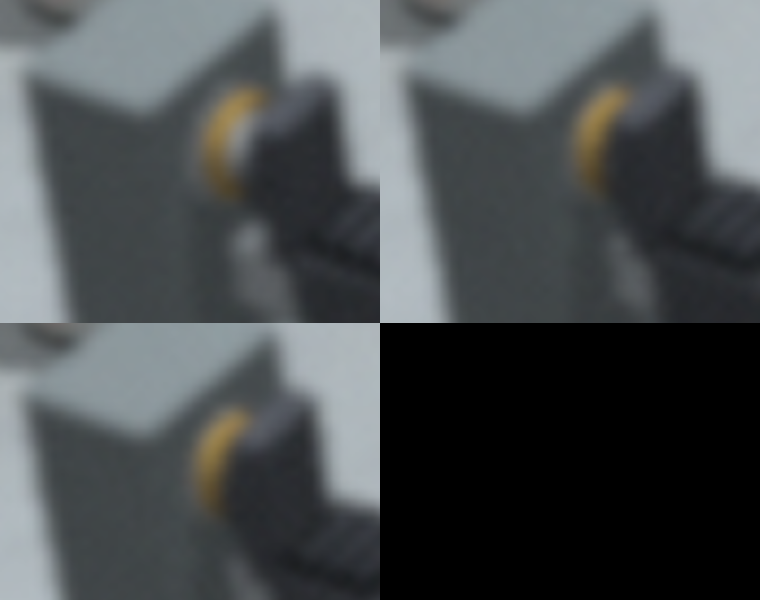

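View pics/side11.png

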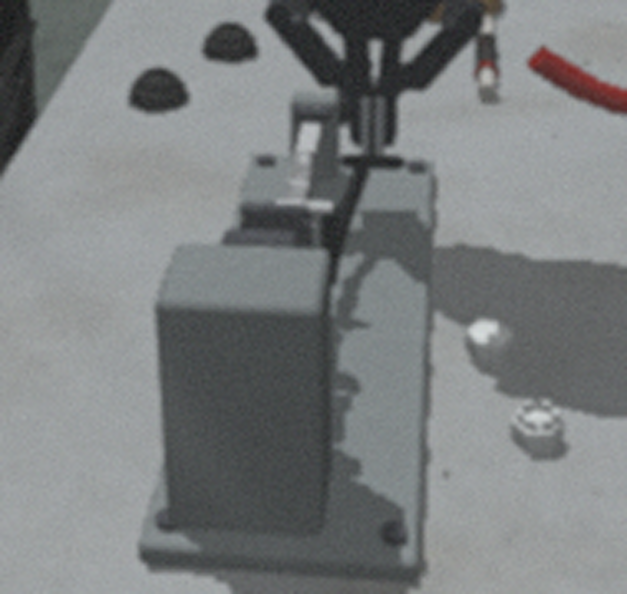

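Run:
```python
from h import *
w=lambda x,y:(260+(x+.5)/3.3-.5,(y+.5)/3.3-.5)
for z in (64,75,85): print(z,[watz(W1,w(357,y),z).round(1)[:2] for y in (422,450,480,488)], 'collar',[watz(W1,w(357,y),z).round(1)[1] for y in (362,405)])
# scene flange left edge & block face edge line at bush level
for k,x in ((8,90+203/1.9),(9,90+193/1.9),(11,90+194/1.9)):
    print(k,atz("scene",sc(x,80+140/1.9),95).round(1))
# wrist 9 nuts/pivot bar: none
```

```text
64 [array([589.9, -37.4]), array([590. , -44.9]), array([590.2, -52.9]), array([590.2, -55.1])] collar [np.float64(-21.4), np.float64(-32.9)]
75 [array([588.4, -37.3]), array([588.6, -44.5]), array([588.7, -52.3]), array([588.8, -54.4])] collar [np.float64(-21.8), np.float64(-32.9)]
85 [array([587.1, -37.2]), array([587.3, -44.2]), array([587.4, -51.7]), array([587.5, -53.7])] collar [np.float64(-22.2), np.float64(-33.0)]
8 [586.7 239.7  95. ]
9 [585.3 242.4  95. ]
11 [585.4 242.2  95. ]
```

The force is 17.7 N, against about 8–10 N while the bush was moving. The flange didn't move between the last two pictures, so it is home and firm, and I stop pressing here. Now I let the trigger up and move above the release pad for a look.

Emit:
drive_tool(moves=[[[0,0,10],0],[[0,1,22],0],[[0,3,36],0],[[0,5,50],0],[[0,5,70],0],[[0,5,95],0],[[0,5,120],0],[[0,5,130],0]])

```text
time: 11.05
tool_pos: [550.1, 14.5, 212.1]
tcp_rot: [179.8, 0.0, 90.0]
ft_force: [1.1, 0.4, 0.5]
finger_gap: 0.0
```

Emit:
drive_tool(moves=[[[8,22,0],0],[[18,50,0],0],[[28,80,0],0],[[36,105,0],0],[[38,110,0],0],[[39,110,0],0],[[39,110,0],0],[[39,110,0],0]])

```text
time: 11.72
tool_pos: [587.7, 123.5, 208.4]
tcp_rot: [-179.9, 0.0, 89.9]
ft_force: [-0.8, 0.2, -0.0]
finger_gap: -0.2
```

```bash
python3 snap.py 12 wrist scene; python3 tr.py 1 11 12
```

```text
[587.1879569  200.06622313 329.54556887] [ 1.62624997e+02  1.19374597e-01 -8.50025742e-03]
11.8167 [587.83989509 123.31732736 208.96704006] [-0.16740663 -0.08038292  0.18942951]
1 0.993 (303, 158) [0. 0. 0.]
11 0.997 (240, 135) [ 1.  44.7  0. ]
12 0.995 (243, 135) [ 1.9 43.1  0. ]
```

View pics/wrist12.png

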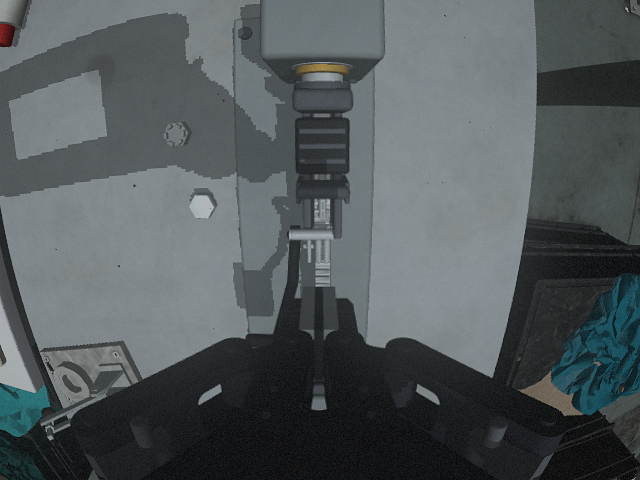

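View pics/scene12.png

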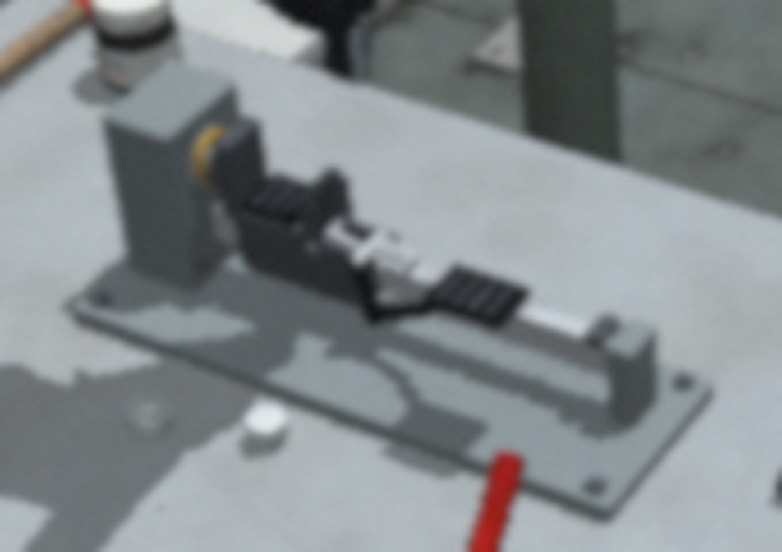

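Run:
```python
import cv2
a=cv2.imread("pics/wrist12.png")[30:250,260:390]; cv2.imwrite("pics/w12c.png",cv2.resize(a,None,fx=2.7,fy=2.7,interpolation=cv2.INTER_CUBIC))
```

```text
(no output)
```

View pics/w12c.png

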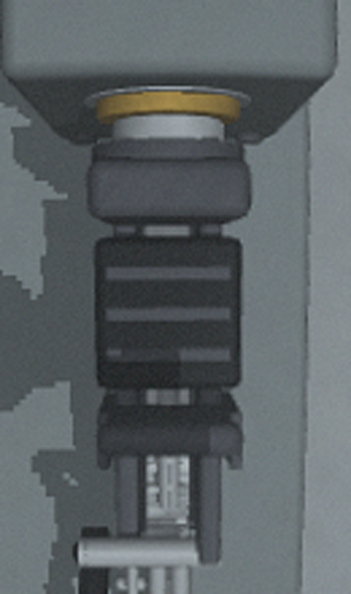

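```bash
cat >> h.py <<'E'
W12=dict(W1,xyz=[587.188,200.066,329.546],orientation=[162.625,.11937,-.0085])
E
python3 - <<'E'
from h import *
w=lambda x,y:(260+(x+.5)/2.7-.5,30+(y+.5)/2.7-.5)
f=lambda x,y,z:watz(W12,w(x,y),z)[:2].round(1)
print("pad",f(95,238,83),f(243,238,83),f(98,386,83),f(243,386,83))
print("wall front top",f(168,400,104),f(168,418,104),"rear",f(168,455,104))
print("arm rear top",f(168,218,120),f(168,160,120))
print("block face top",f(75,82,128),"flange",f(168,97,111), f(168,117,111), "face at 95+..",f(168,90,115))
E
```

```text
pad [571.3 203.6] [607.1 203.6] [571.7 167. ] [607.5 167. ]
wall front top [588.8 166.5] [588.8 162.4] rear [588.9 153.8]
arm rear top [588.7 207.1] [588.7 219.3]
block face top [570.3 234.7] flange [588.7 234.1] [588.7 229.6] face at 95+.. [588.7 235. ]
```

q is about 50 by the wrist view, and the flange lies on the seat. The pad centre is (589,185), the wall front y≈163 and the arm rear y≈207. I position above the pad near the wall and go down.

Emit:
drive_tool(moves=[[[0,25,0],0],[[1,45,-5],0],[[1,54,-25],0],[[1,54,-50],0],[[1,54,-75],0],[[1,54,-92],0],[[1,54,-100],0],[[1,54,-100],0]])

```text
time: 12.48
tool_pos: [587.6, 177.4, 106.9]
tcp_rot: [-179.8, 0.1, 89.9]
ft_force: [0.2, 0.6, -0.3]
finger_gap: -0.2
```

```bash
python3 snap.py 13 wrist scene;python3 tr.py 1 12 13
```

```text
[587.47029642 254.07546122 228.01172472] [ 1.62610264e+02  2.62851695e-01 -2.80442558e-02]
12.5833 [589.58686473 178.08252787 110.21729051] [-0.2597638   0.41798189  0.98060047]
1 0.993 (303, 158) [0. 0. 0.]
12 0.995 (243, 135) [ 1.9 43.1  0. ]
13 0.82 (355, 231) [-41.5 -63.4   0. ]
```

View pics/wrist13.png

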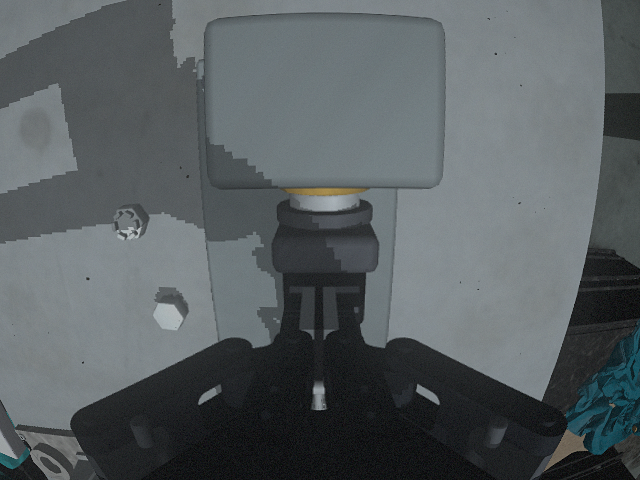

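View pics/scene13.png

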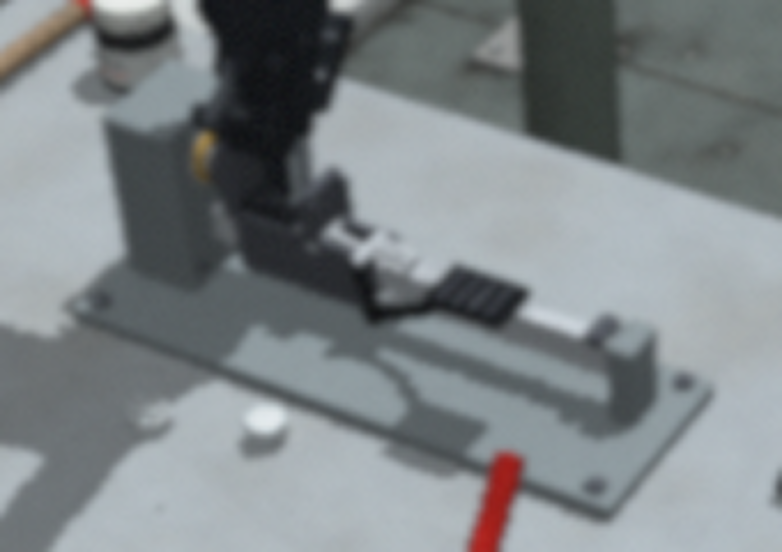

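Emit:
drive_tool(moves=[[[0,0,-2],0],[[0,0,-4],0],[[0,0,-6],0],[[0,0,-7],0],[[0,0,-8],0],[[0,0,-9],0],[[0,0,-9],0],[[0,0,-9],0]])

```text
time: 13.25
tool_pos: [590.6, 179.9, 103.5]
tcp_rot: [179.8, -0.1, 90.0]
ft_force: [-5.1, 3.6, 13.2]
finger_gap: -0.1
```

```bash
python3 s.py
```

```text
13.25 [590.60347196 179.87086233 103.49468044] [-5.11188719  3.6262224  13.20205203]
```

Emit:
drive_tool(moves=[[[0,0,-1],0],[[0,0,-2],0],[[0,0,-2],0],[[0,0,-2],0],[[0,0,-2],0],[[0,0,-2],0],[[0,0,-2],0],[[0,0,-2],0]])

```text
time: 13.92
tool_pos: [590.7, 179.0, 99.7]
tcp_rot: [179.8, -0.1, 90.0]
ft_force: [4.9, 2.3, 5.0]
finger_gap: -0.2
```

```bash
python3 snap.py 14 wrist scene; python3 s.py
```

```text
[589.51852525 255.41960196 220.87130094] [ 1.62717508e+02 -1.69356749e-01  3.46970496e-02]
14.0167 [590.63728708 179.00345637  99.59004123] [4.76488312 2.64340223 4.55862915]
14.0167 [590.63728708 179.00345637  99.59004123] [4.76488312 2.64340223 4.55862915]
```

View pics/wrist14.png

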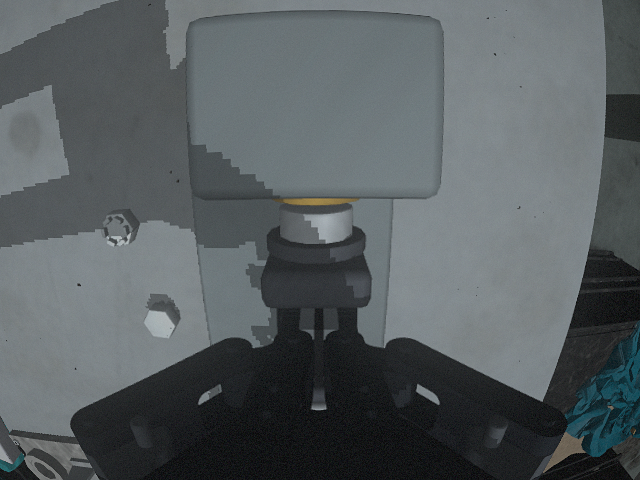

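View pics/scene14.png

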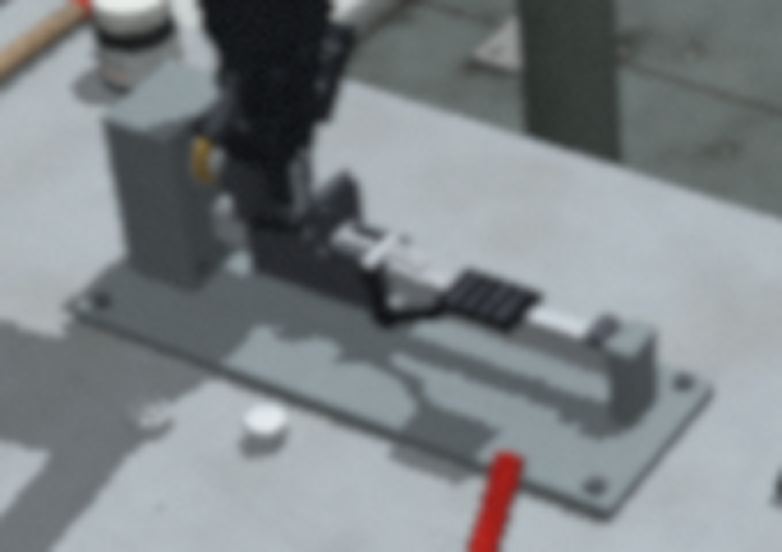

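The tooth is free: the jaw sprang back off the flange, and the bush stays seated. Keeping the lever down, I slide back.

Emit:
drive_tool(moves=[[[0,-2,0],0],[[-1,-4,0],0],[[-1,-6,0],0],[[-1,-8,0],0],[[-1,-10,0],0],[[-1,-12,0],0],[[-1,-14,0],0],[[-1,-16,0],0]])

```text
time: 14.68
tool_pos: [589.7, 162.9, 99.6]
tcp_rot: [179.8, -0.1, 90.0]
ft_force: [4.9, 2.8, 5.6]
finger_gap: 0.1
```

```bash
python3 snap.py 15 scene
```

```text
14.7333 [589.63868372 162.4855852   99.57333421] [3.82076415 2.47068895 5.50765348]
```

View pics/scene15.png

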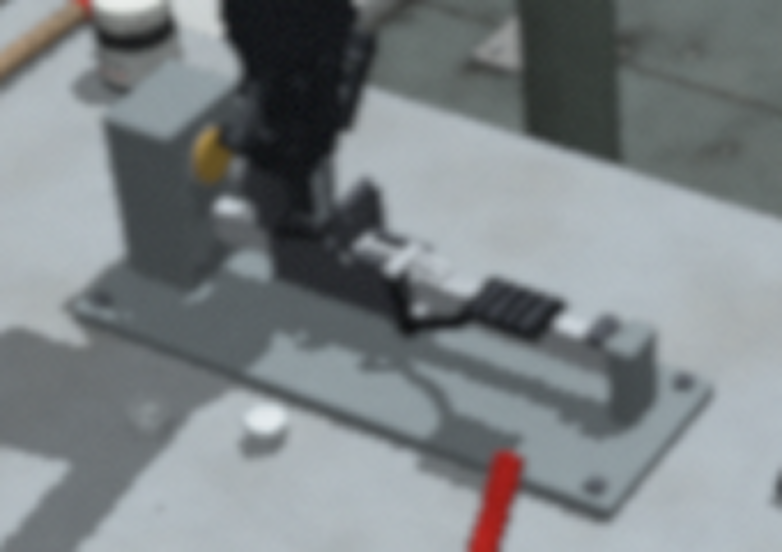

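The head follows. Continue to the stop.

Emit:
drive_tool(moves=[[[0,-2,0],0],[[0,-4,0],0],[[0,-6,0],0],[[0,-8,0],0],[[0,-10,0],0],[[0,-12,0],0],[[0,-14,0],0],[[0,-16,0],0]])

```text
time: 15.4
tool_pos: [589.7, 146.9, 99.6]
tcp_rot: [179.8, -0.1, 90.0]
ft_force: [4.4, 3.0, 5.1]
finger_gap: 0.1
```

Emit:
drive_tool(moves=[[[0,-2,0],0],[[0,-4,0],0],[[0,-6,0],0],[[0,-8,0],0],[[0,-9,0],0],[[0,-10,0],0],[[0,-11,0],0],[[0,-12,0],0]])

```text
time: 16.07
tool_pos: [589.8, 135.3, 99.8]
tcp_rot: [179.8, -0.1, 90.0]
ft_force: [3.5, 7.6, 6.7]
finger_gap: 0.3
```

```bash
python3 snap.py 16 scene wrist
```

```text
[588.61493434 211.69302156 221.19621821] [ 1.62772259e+02 -1.86100224e-01  3.14355687e-02]
16.1667 [589.75279837 135.41493289  99.87136019] [4.68764969 5.6561185  6.35496251]
```

View pics/scene16.png

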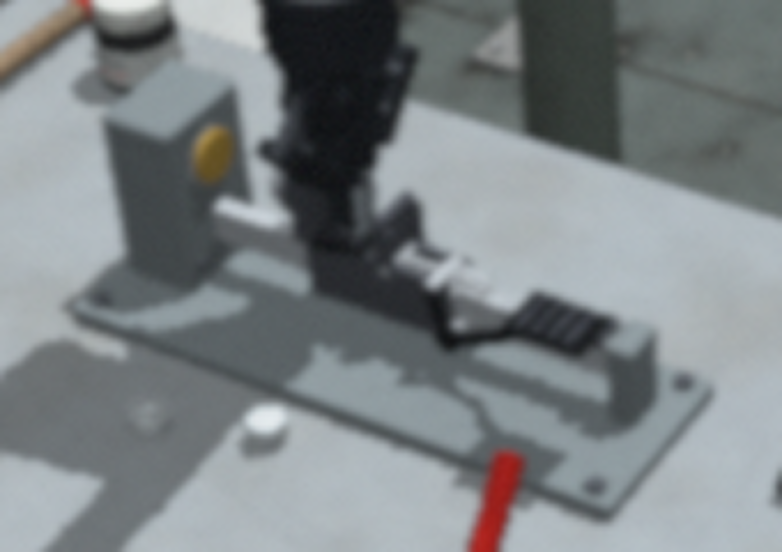

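The head is now further back than its starting point, with rising Fy. I push a little more to confirm the stop.

Emit:
drive_tool(moves=[[[0,-1,0],0],[[0,-2,0],0],[[0,-3,0],0],[[0,-4,0],0],[[0,-5,0],0],[[0,-6,0],0],[[0,-6,0],0],[[0,-6,0],0]])

```text
time: 16.83
tool_pos: [589.7, 131.8, 100.9]
tcp_rot: [179.8, -0.3, 90.0]
ft_force: [-0.6, 14.9, 12.8]
finger_gap: 0.0
```

```bash
python3 snap.py 17 scene wrist
python3 - <<'E'
from h import *
a,b=[cv2.imread(f"pics/scene{k}.png") for k in (16,17)]
T=a[270:370,430:640]
m=cv2.matchTemplate(b,a[285:360,500:600],cv2.TM_CCOEFF_NORMED);print(cv2.minMaxLoc(m))
E
```

```text
[588.40899701 207.71531161 222.46499572] [ 1.62951143e+02 -2.07532073e-01  8.72911904e-02]
16.9333 [589.69890812 131.82288984 100.90956254] [-0.12234612 14.5622489  13.05248057]
(-0.8761195540428162, 0.9997197389602661, (297, 339), (500, 285))
```

View pics/wrist17.png

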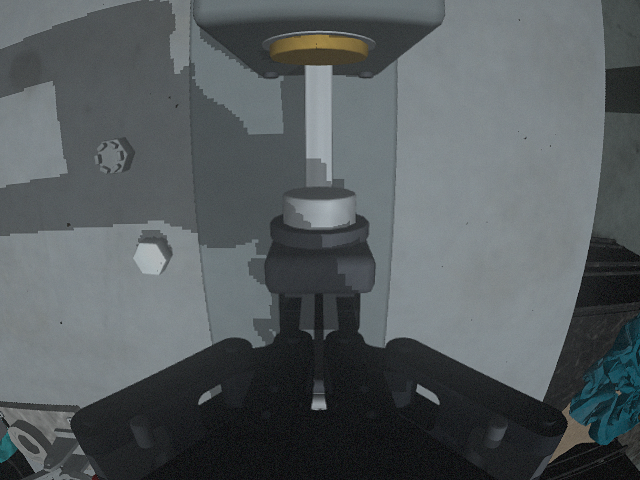

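The head stayed put while Fy rose to 15 N, so it is on the rear stop. The bush flange is flush with the seat ring at (320,48). I lift straight up and clear.

Emit:
drive_tool(moves=[[[0,0,6],0],[[0,0,14],0],[[0,0,25],0],[[0,0,45],0],[[0,0,70],0],[[0,0,95],0],[[0,0,115],0],[[0,0,120],0]])

```text
time: 17.6
tool_pos: [589.7, 128.2, 223.2]
tcp_rot: [179.7, -0.0, 89.9]
ft_force: [0.2, -0.2, 0.8]
finger_gap: -0.1
```

Emit:
drive_tool(moves=[[[0,-20,5],0],[[0,-40,10],0],[[0,-60,20],0],[[0,-70,30],0],[[0,-70,30],0],[[0,-70,30],0],[[0,-70,30],0],[[0,-70,30],0]])

```text
time: 18.27
tool_pos: [587.7, 59.5, 247.3]
tcp_rot: [-179.9, -0.0, 90.0]
ft_force: [-0.5, -0.1, -0.2]
finger_gap: -0.1
```

```bash
python3 snap.py 18 scene wrist; python3 tr.py 1 18
python3 - <<'E'
import cv2
a,b=[cv2.imread(f"pics/scene{k}.png") for k in (17,18)]
m=cv2.matchTemplate(b,a[285:360,500:600],cv2.TM_CCOEFF_NORMED);print(cv2.minMaxLoc(m))
E
```

```text
[587.0827641  136.01091308 368.54687984] [1.62673886e+02 1.22410697e-01 9.01305746e-02]
18.3667 [587.71754254  59.45230738 247.44326562] [ 0.84086616 -0.51355686 -0.1281172 ]
1 0.993 (303, 158) [0. 0. 0.]
18 0.993 (315, 162) [ 0.1 -8.2  0. ]
(-0.8156430721282959, 0.9997363686561584, (309, 425), (500, 285))
```

View pics/wrist18.png

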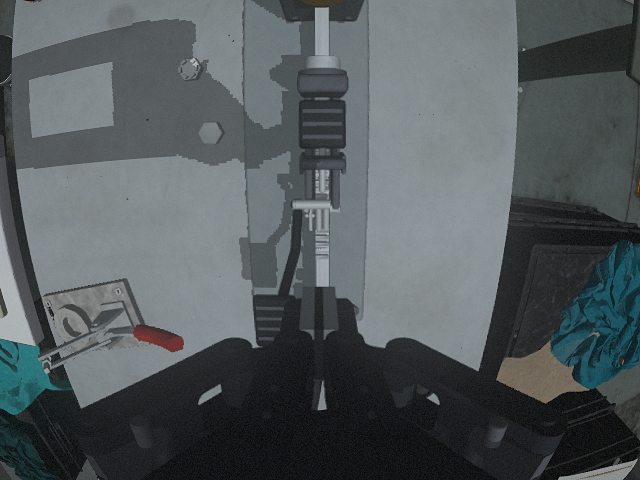

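View pics/scene18.png

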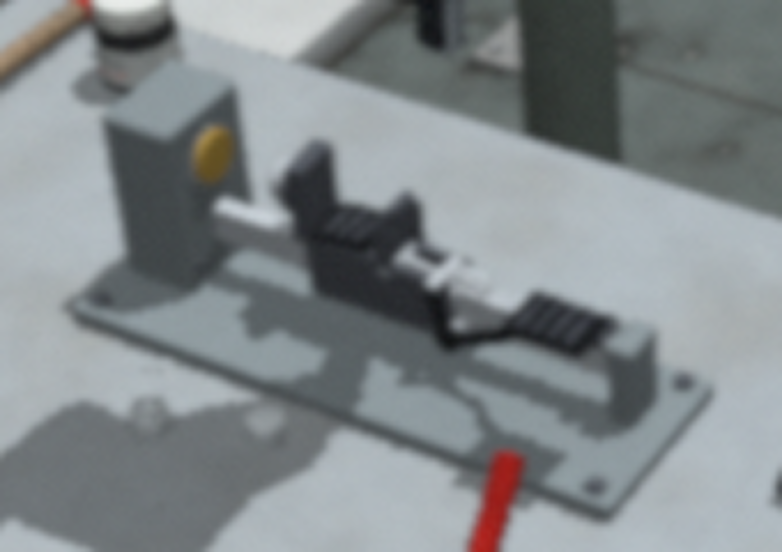

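The head is at rest at the rear stop, 8 mm behind where it started. That puts the peak press at q≈52.7, about 33 N, which matches the trigger force. Handing in.

```bash
python3 -c "
from bench import r
print(r.hand_in())"
```

```text
the job is handed in; nothing more can be done
None
```

The bush is pressed home and the jaw head is back on its rear end stop. I handed the job in at about 18.4 s with the gripper clear of everything.

- **Pressing:** I used four trigger strokes. The trigger force was about 8–10 N while the bush moved and rose to about 18 N in the last stroke, where I stopped. From the head travel the peak press works out at about 33 N on the bush, which is an estimate and not a direct reading.
- **Release:** I let the trigger up and pressed the release lever, and the jaw sprang clear of the bush. Holding the lever down, I slid the head back until the push rose to about 15 N and the head moved no further.
- **Last checks:** After I lifted off, the head had not moved. The flange looks flush on the seat, and the nuts and other loose things in view were where they started.
- **Disagreements:** The camera estimates of the block's position differed by up to about 8 mm at first. I also took the head's starting position as 0 early on, when it was really about 8 mm forward. Some trigger readings carried up to 8 N of sideways fingertip friction, so I eased that off before the final reading.

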